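# Shut and latch a germination box

## Task

Close up the germination box with the blue rim: push its raised lid down with the fingertips until it is fully shut, without slamming it, and then push the blue latch slide all the way across so that its tongue lies over the lid's white keeper. Push only: do not grip the lid or the latch's tab between the fingers, and pick nothing up. Leave the yellow-rimmed box open as it is and everything else on the bench where it stands, and finish clear of everything.

Things in the scene. Friction and masses are not known exactly. Their poses are not given: they have to be found in the camera images.
- blue_box: Box to close: clear tray 160 x 220 x 60 mm (x, y, z), blue rim, short seedlings inside; fixed, turned up to 0.35 rad. Origin: centre of its underside; x runs from latch side (front) to hinge side (rear), z up. Front ledge 30 mm deep, 170 mm long, top at z = 60 mm, carries the latch slide. The yellow-rimmed box is built alike; either may stand left or right.
- blue_lid (a joint): Lid angle in rad: 0 = shut flat on the rim, pi/2 = upright; starts between 0.9 and 1.55. Stiff hinge: the lid stays at any angle where it is left; about 1 to 3 N at its middle or free edge moves it. Hinge at the box's rear rim, parallel to the box's y axis.
- blue_hinge (a point): Middle of the blue lid's hinge line, 80 mm behind the box's origin along its +x, at z = 60.5 mm; it turns with the lid. The lid runs 165 mm from here along the lid's own -x, is 220 mm wide along y, 8 mm thick; its outer (upper) face is 8 mm up the lid's own z.
- blue_lid_edge (a point): Middle of the blue lid's free edge on its outer face, 165 mm from the hinge. Clear pane in a 16 mm blue frame, no handle. Shut, its upper face is at z = 68.5 mm. A white keeper 30 mm wide, 6 mm thick stands 22 mm out from this edge, centred 45 mm to the box's +y.
- blue_latch (a joint): Travel of the latch slide in m along the box's +y: 0 = fully unlatched, 0.050 = end stop, fully latched; starts between 0 and 0.012. Friction about 1.5 N; stays where it is left.
- blue_tab (a point): Centre of the tab's pushing face (facing the box's -y), z = 93 mm; at travel 0 it is 96 mm in front of and 58 mm to the -y of the box's origin. Tab: upright blue plate 24 (x) x 14 (y) mm, z = 70 to 108 mm; push it to the box's +y. Its carriage (top z = 70 mm) reaches 4 mm to -y beyond this face; a tongue (top z = 74 mm) reaches ahead to +y.
- yellow_box: Germination box of the same make with a yellow rim and tall seedlings standing above the rim, fixed; stays open. Origin: centre of its underside; axes as for the blue box.
- yellow_lid_edge (a point): Middle of the free edge of the yellow box's raised lid (starts 0.9 to 1.55 rad open), 165 mm from its hinge. Must not be moved.
- yellow_tab (a point): Pushing face of the yellow box's latch tab. Must not be moved.
- dish: Small glass dish, 60 mm across, 14 mm high, loose, between the boxes; origin under its centre.
- tweezers: Steel tweezers, 130 mm long, 8 mm high, lying loose in front of the boxes; origin under the middle, x along the length.
- jar: Amber jar with a white cap, 60 mm across, 90 mm high, loose, on the right; origin under its centre.
- beaker: Glass beaker, 68 mm across, 90 mm high, loose, on the left; origin under its centre.
- bottle: White plastic bottle with a red cap, 60 mm across, 150 mm high, loose, behind and between the boxes; origin under its centre.
- brush: Hand brush, 170 mm long, lying loose in front on the right; origin under the middle, x along the length.

How it is judged:
On the way, in this order (a step that is already met when the one before it is completed fails the run):
1. the blue box's lid is pushed fully shut while its latch is still open (value of joint blue_lid below 0.05 rad and value of joint blue_latch below 0.03 m), for 0.2 s.
2. the blue latch slide is pushed to its stop over the keeper, the lid staying shut (value of joint blue_lid below 0.05 rad and value of joint blue_latch above 0.044 m), for 0.2 s.
At the end, for the whole second after the job is handed in: The blue lid is shut (within 0.05 rad) and still, the blue latch is at least 44 mm along its 50 mm travel, the yellow lid's edge is within 15 mm and its tab within 8 mm of where they began, and the six loose things are within 20 mm of where they began (all of step 2 and velocity of joint blue_lid below 0.05 rad/s and distance of each of dish, tweezers, jar, beaker, bottle, brush from where it was at the start of the episode below 0.02 m and distance of yellow_lid_edge from where it was at the start of the episode below 0.015 m and distance of yellow_tab from where it was at the start of the episode below 0.008 m); the robot touches nothing.
It fails at once if the blue lid is slammed (closing faster than 3 rad/s) (velocity of joint blue_lid below -3 rad/s).
It fails at once if the latch tab is gripped between the fingers (contact force between the fingers and blue_latch_c2 above 1 N and contact force between the fingers and blue_latch_c3 above 1 N).
It fails at once if the lid is gripped between the fingers (its outer face and underside pressed at once) (contact force between the fingers and blue_lid_c1 above 1 N and contact force between the fingers and blue_lid_c0 above 1 N).
It fails at once if a loose bystander is moved more than 20 mm or lifted, or the yellow box's lid or latch is moved (not (distance of each of dish, tweezers, jar, beaker, bottle, brush from where it was at the start of the episode below 0.02 m and distance of yellow_lid_edge from where it was at the start of the episode below 0.015 m and distance of yellow_tab from where it was at the start of the episode below 0.008 m)).
It also fails if it takes over 45 s, if anything falls off the work surface, if the arm or the gripper's body presses on something with over 40 N, if the wrist force passes 120 N, or if a joint passes its speed limit or range.

## Robot

A 7-joint arm with a two-finger parallel gripper is mounted at the origin on the work surface. World frame = base frame: x ahead of the robot, y to its left, z up, the work surface at z = 0. Lengths are in m, angles in rad, forces in N, time in s.
With the tool pointing down it reaches from about 0.425 to 0.925 m from the base axis. Payload 6.8 kg.
Tool frame: the origin (TCP) lies midway between the tips of the shut fingers; the grasp point (between the pads) lies 19 mm behind it (r.grip_depth is the distance from the TCP to the grasp point, in m); z points along the fingers, y is the line along which they close (so a half turn about z gives the same grasp; the last joint's range is limited). The gripper opens to 85 mm and grips with 20 to 120 N. Pads are 22 mm wide; open, the fingers measure 114 mm over their backs; the gripper's body (76 mm by 85 mm) begins 54 mm behind the grasp point. The pads swing forward as they close: fully open they stand 13 mm farther back than shut.
Start: joints at [-1.251, 0.477, 0.022, 1.555, -0.011, 1.109, -0.083], TCP at [0.28, 0.614, 0.198] pointing down, gripper open.
Joint ranges: [-2.96, 2.96], [-0.34, 2.1], [-1.41, 1.46], [0.24, 2.44], [-1.37, 4.51], [0.17, 1.92], [-2.96, 2.96]. Speed limits (rad/s): [2.39, 2.39, 3.14, 3.14, 3.14, 3.14, 3.14].

## Interface

Orientations are given as a rotation vector (axis times angle).
In Python, from bench import telemetry, grab_frame, calibration, order, silhouettes, r gives the robot as it stands.
- The arm moves only by the tool apply_moves, never from a script. Its argument "moves" is a list of rows, each a list of 7 numbers: the turn, a rotation vector about the tool's x, y, z scaled (see below), then the shift along the tool's x, y, z scaled (see below), then the opening, from -1 (shut) to 1 (fully open). A call has exactly 8 rows; each row shifts and turns the commanded pose from where the row before left it, along the tool's axes as they then stand; what a row does not reach is not made up. The controller multiplies each number of a shift by 1000 mm and each number of a turn by 6 degrees. A row lasts 1/12 s, in which the tool goes at most 41.7 mm and 7.16 degrees, less where a joint would pass 70% of its speed; a pose out of reach is approached as far as the arm can. A call with a number of a shift or a turn outside -1 to 1 is refused whole. A call with a gripper value outside its range is refused whole. The fingers move at their own pace and stop on an object; "grip_force" is the grip in N (left out, the last holds). Time passes only in rows, so rows that do not move let the fingers close, or fill a call up. It gives the time, the measured TCP pose, the force, the opening and the grip force at its end, in the units of the state.
- telemetry.get_obs(): the state, without advancing time (a new reading comes with each control period).
- grab_frame(name): name is "side" or "top" or "wrist"; returns the picture (420x560x3 uint8, blue, green, red); there is no depth.
- calibration(name): a dict with "fx", "fy", "cx", "cy" (pixels), "k1" (the pictures are not rectified: a ray, as slopes to the right and down, at radius r is drawn at 1 + k1 r^2 times it, then the intrinsics apply), "world_from_camera" (4x4, takes a point from camera to world coordinates); the wrist camera has in their place "mount" (4x4, takes a point from camera to tool coordinates, whose origin is the TCP and whose axes are the flange's). Camera axes: x right, y down, z forward; pixel columns grow to the right and rows downward; lengths in m; the calibration is good to about 2 mm. A picture is of the moment at which its call begins: read the wrist's pose just before it. calibration takes no time and is no camera call.
- order.hand_in(): hands the job in; it is judged then, once.
Trained networks look in the newest picture that a camera, given by its name, has taken for a name from the list of things; names that differ only in an ending like _2 or _b are one class to them, and where a whole thing is asked for, a point or a joint stands for the part that bears it (a point fixed in the world has none). Each returns a list of dicts, best first, with "p" (0 to 1); they miss things now and then, are a little off and sometimes report something else, mostly with a low value. They report only what shows in the picture. A call takes as long as a camera call.
- silhouettes(thing, camera): "mask" (420x560 bool, what is visible of it) and "extent" ([centre column, centre row, width, height] in pixels, round what is visible of it).
The state is a dict: "clock": time; "joints": joint angles; "qvel": joint speeds; "tau": joint torques, N m; "tcp_pos": TCP position; "orientation": TCP orientation; "contact_force": force on the tool from outside, world axes, zero at the start; "moment": the same for the moment, N m; "grip_width": finger opening in m; "gripper_force": force on a finger pad.
Only numpy, scipy, OpenCV 4.12 (cv2) and the standard library are available. Lean on these libraries where they do the work, as an engineer would, in place of code of your own. Each camera call takes 0.05 s, during which the arm holds its last target. There are 200 camera calls.

## Working session

There is one attempt and no reset: what is moved stays moved. The work goes in short steps, Python scripts to look and compute and a tool call to move; the robot and the scene stay as the last step left them, time stands still between calls to the robot, and variables do not carry over. Pictures are saved under pics/ and viewed, at most 10 in all, crops included, and the job is handed in when it is done.

Besides the shell and the picture viewer there is one more tool, called after ">>>" by a JSON object that holds its "api" and its "payload", one argument or row to a line. apply_moves: Moves the arm, as the interface text tells. Its arguments: {"type":"object","properties":{"moves":{"type":"array"},"grip_force":{"type":"number"}},"required":["moves"]}

```bash
ls; mkdir -p pics
python3 - <<'E'
from bench import *
import cv2,numpy as np
np.set_printoptions(precision=4,suppress=True)
for n in("top","side"):
    f=grab_frame(n);cv2.imwrite(f"pics/{n}0.png",f);print(n,calibration(n))
    for t in("blue_box","blue_lid","blue_tab","yellow_box","yellow_lid_edge"):
        try:
            for d in silhouettes(t,n)[:2]:print(t,round(d["p"],2),d["extent"])
        except Exception as e:print(t,e)
print(telemetry.get_obs())
print(calibration("wrist"))
E
```

```text
pics
top {'fx': 531.2928941758936, 'fy': 531.2928941758936, 'cx': 284.3304522083779, 'cy': 214.35625534200182, 'k1': 0.05423205714979266, 'world_from_camera': array([[ 0.0151, -0.9994,  0.0307,  0.4542],
       [-0.9999, -0.015 ,  0.0056,  0.0118],
       [-0.0052, -0.0308, -0.9995,  1.5738],
       [ 0.    ,  0.    ,  0.    ,  1.    ]])}
blue_box 0.95 [369.0, 204.2, 90.3, 90.3]
blue_lid 0.93 [374.9, 188.7, 82.8, 60.3]
blue_lid 0.21 [368.9, 204.8, 89.6, 87.7]
blue_tab 0.55 [366.2, 238.5, 24.1, 17.2]
yellow_box 0.76 [197.3, 201.8, 101.5, 80.5]
yellow_lid_edge 0.76 [191.5, 172.8, 89.6, 23.5]
side {'fx': 386.73725544483483, 'fy': 386.73725544483483, 'cx': 279.20141835154317, 'cy': 210.94280931826162, 'k1': -0.005201679450084886, 'world_from_camera': array([[ 0.9997,  0.0237, -0.0084,  0.5026],
       [ 0.0231, -0.7354,  0.6772, -0.677 ],
       [ 0.0099, -0.6772, -0.7357,  0.8284],
       [ 0.    ,  0.    ,  0.    ,  1.    ]])}
blue_box 0.89 [293.6, 288.1, 107.4, 144.1]
blue_box 0.56 [309.5, 282.3, 73.7, 131.2]
blue_lid 0.76 [310.8, 284.1, 72.4, 133.8]
blue_tab 0.65 [254.6, 286.0, 20.5,
[... 239 characters left out ...]
0.0008, -0.0012, -0.0013, -0.001 ]), 'tau': array([ -0.0012, -59.6014,   1.6045, -28.1415,   0.0123,   0.002 ,
         0.    ]), 'tcp_pos': array([0.28  , 0.6142, 0.1978]), 'orientation': array([ 0.6668,  3.07  , -0.    ]), 'contact_force': array([0.878 , 0.0828, 0.1323]), 'moment': array([-0.0089, -0.0009, -0.0077]), 'gripper_force': 0.0, 'grip_width': 0.08576487674668237}
{'fx': 309.72837816966745, 'fy': 309.72837816966745, 'cx': 272.4813983288873, 'cy': 209.8490789485107, 'k1': -0.038506784888115216, 'mount': array([[ 0.001 , -0.9462, -0.3235,  0.0835],
       [ 1.    ,  0.0008,  0.0005,  0.0001],
       [-0.0002, -0.3235,  0.9462, -0.1758],
       [ 0.    ,  0.    ,  0.    ,  1.    ]])}
```

Run:
```python
import cv2
a=cv2.imread("pics/top0.png")[130:290,120:440];cv2.imwrite("pics/topc.png",cv2.resize(a,(800,400),interpolation=cv2.INTER_CUBIC))
a=cv2.imread("pics/side0.png")[70:370,180:400];cv2.imwrite("pics/sidec.png",cv2.resize(a,(440,600),interpolation=cv2.INTER_CUBIC))
```

```text
(no output)
```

View pics/topc.png

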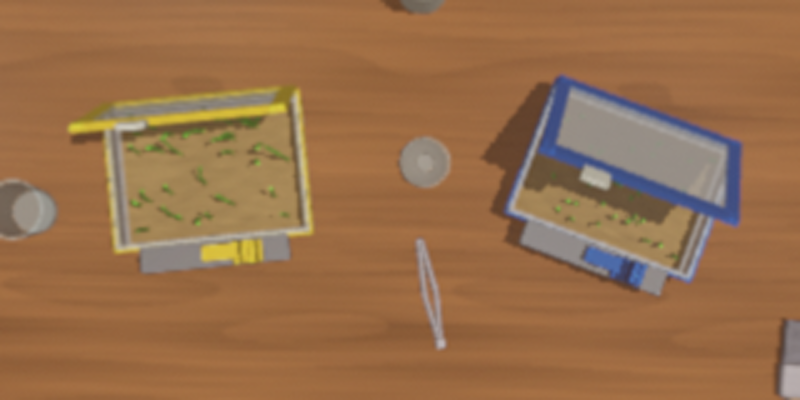

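View pics/sidec.png

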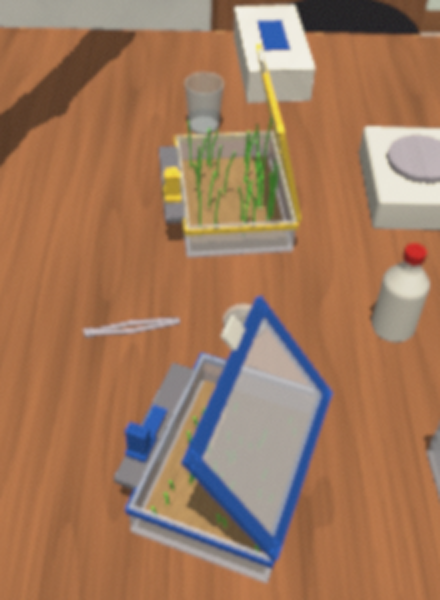

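View pics/top0.png

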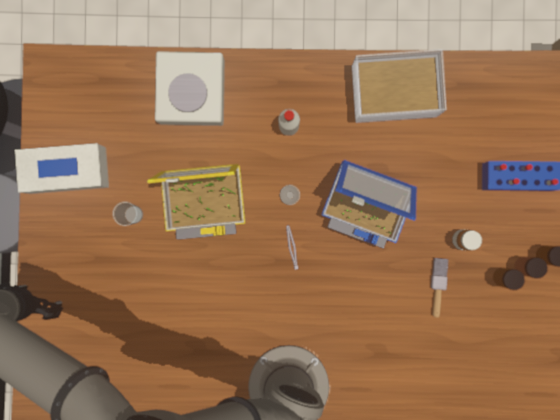

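```bash
cat > h.py <<'E'
from bench import *
import cv2,numpy as np
from scipy.optimize import least_squares
from scipy.spatial.transform import Rotation as R
np.set_printoptions(precision=4,suppress=True)
C={n:calibration(n) for n in("top","side")}
def proj(n,P):
    c=C[n];W=np.linalg.inv(c["world_from_camera"]);p=np.atleast_2d(P)@W[:3,:3].T+W[:3,3]
    s=p[:,:2]/p[:,2:];s=s*(1+c["k1"]*(s**2).sum(1,keepdims=True))
    return s*[c["fx"],c["fy"]]+[c["cx"],c["cy"]]
def box(p,v):
    c,s=np.cos(p[2]),np.sin(p[2]);v=np.atleast_2d(v)
    return np.c_[p[0]+c*v[:,0]-s*v[:,1],p[1]+s*v[:,0]+c*v[:,1],v[:,2]]
def lid(t,l,y,h):return [.08-l*np.cos(t)+h*np.sin(t),y,.0605+l*np.sin(t)+h*np.cos(t)]
E
cat > fit.py <<'E'
from h import *
T=lambda u:np.array(u)/2.5+[120,130]
S=lambda u:np.array(u)/2+[180,70]
obs={"top":T([[510,212],[690,278],[560,76],[741,142],[541,150],[737,222],[642,284]]),
"side":S([[205,355],[130,512],[332,393],[275,556],[260,298],[188,462],[139,424]])}
def pts(p,n):
    t=p[3]
    fr=.0 
    return box(p,[[-.08,.11,.06],[-.08,-.11,.06],lid(t,0,.11,.008),lid(t,0,-.11,.008),lid(t,.165,.11,.008 if n=="side" else .0),lid(t,.165,-.11,.008 if n=="side" else 0),[-.096,-.051+p[4],.108]])
def f(p):return np.concatenate([(proj(n,pts(p,n))-obs[n]).ravel() for n in obs])
s=least_squares(f,[.48,-.17,-.3,1.,.005],loss="soft_l1")
print(s.x);print(f(s.x).reshape(-1,2))
p=s.x
print("hinge",box(p,[.08,0,.0605]),"edge",box(p,[lid(p[3],.165,0,.008)]),"tab",box(p,[-.096,-.058+p[4],.093]))
E
python3 fit.py
```

```text
[ 0.5395 -0.2219 -0.3428  0.9352  0.0075]
[[-0.4729 -0.007 ]
 [ 0.3654  0.7449]
 [ 0.0696 -0.4433]
 [ 0.7071  0.0996]
 [-1.0363  0.9174]
 [ 0.4777  1.7577]
 [-1.6725 -4.3335]
 [-1.5046 -0.5069]
 [-0.7019 -2.0878]
 [ 0.4939 -0.448 ]
 [ 1.9854  2.6091]
 [ 1.165  -1.3436]
 [ 0.3033  0.6423]
 [-0.4435  2.2844]]
hinge [[ 0.6148 -0.2488  0.0605]] edge [[ 0.5287 -0.218   0.198 ]] tab [[ 0.4321 -0.2372  0.093 ]]
```

>>> {"api": "apply_moves", "payload": {
  "moves": [
    [0,0,-0.2,0,0,-0.035,-1],
    [0,0,-0.2,0,0,-0.035,-1],
    [0,0,-0.2,0,0,-0.035,-1],
    [0,0,-0.2,-0.01,-0.01,-0.025,-1],
    [0,0,0,-0.02,-0.025,0,-1],
    [0,0,0,-0.02,-0.025,0,-1],
    [0,0,0,-0.02,-0.025,0,-1],
    [0,0,0,-0.02,-0.025,0,-1]
  ],
  "grip_force": 40
}}

```text
clock: 1.27
tcp_pos: [0.3277, 0.4787, 0.328]
orientation: [0.537, 3.095, 0.001]
contact_force: [0.2, -1.6, 0.0]
grip_width: -0.0
gripper_force: 0.0
```

>>> {"api": "apply_moves", "payload": {
  "moves": [
    [0,0,0,-0.024,-0.03,0,-1],
    [0,0,0,-0.024,-0.03,0,-1],
    [0,0,0,-0.024,-0.03,0,-1],
    [0,0,0,-0.024,-0.03,0,-1],
    [0,0,0,-0.024,-0.03,0,-1],
    [0,0,0,-0.024,-0.03,0,-1],
    [0,0,0,-0.024,-0.03,0,-1],
    [0,0,0,-0.024,-0.03,0,-1]
  ]
}}

```text
clock: 1.93
tcp_pos: [0.4274, 0.1875, 0.3281]
orientation: [0.538, 3.095, 0.001]
contact_force: [0.7, 0.7, -0.2]
grip_width: -0.0002
gripper_force: 0.0
```

```bash
cat > w.py <<'E'
from h import *
p=np.array([.5395,-.2219,-.3428])
def where():
    o=telemetry.get_obs();t=o["tcp_pos"];d=t[:2]-p[:2];c,s=np.cos(p[2]),np.sin(p[2])
    M=R.from_rotvec(o["orientation"]).as_matrix()
    B=np.array([[c,s,0],[-s,c,0],[0,0,1]])
    print("t",o["clock"],"box",np.array([c*d[0]+s*d[1],-s*d[0]+c*d[1],t[2]]),"F",B@o["contact_force"],"w",o["grip_width"]);print("axes in box\n",B@M);return o
where()
E
python3 w.py
```

```text
t 1.9333 box [-0.2432  0.3479  0.3281] F [ 0.4529  0.9509 -0.226 ] w -0.0002008999236362529
axes in box
 [[-1.      0.0013  0.0003]
 [ 0.0013  1.      0.0009]
 [-0.0003  0.0009 -1.    ]]
```

>>> {"api": "apply_moves", "payload": {
  "moves": [
    [0,0,0,-0.025,-0.031,0,-1],
    [0,0,0,-0.025,-0.031,0,-1],
    [0,0,0,-0.025,-0.031,0,-1],
    [0,0,0,-0.025,-0.031,0,-1],
    [0,0,0,-0.025,-0.031,0,-1],
    [0,0,0,-0.025,-0.031,0,-1],
    [0,0,0,-0.025,-0.031,0,-1],
    [0,0,0,-0.025,-0.031,0,-1]
  ]
}}

```text
clock: 2.6
tcp_pos: [0.5321, -0.1133, 0.3282]
orientation: [0.537, 3.094, 0.001]
contact_force: [0.6, 0.4, -0.0]
grip_width: -0.0001
gripper_force: 0.0
```

>>> {"api": "apply_moves", "payload": {
  "moves": [
    [0,0,0,-0.02,-0.025,0,-1],
    [0,0,0,-0.02,-0.025,0,-1],
    [0,0,0,-0.02,-0.025,0,-1],
    [0,0,0,-0.02,-0.025,0,-1],
    [0,0,0,0,0,0.02,-1],
    [0,0,0,0,0,0.02,-1],
    [0,0,0,0,0,0.02,-1],
    [0,0,0,0,0,0,-1]
  ]
}}

```text
clock: 3.27
tcp_pos: [0.5713, -0.2315, 0.2638]
orientation: [-0.537, -3.089, -0.001]
contact_force: [-0.6, 1.4, 0.5]
grip_width: 0.0004
gripper_force: 0.0
```

Run:
```python
from w import *
w=grab_frame("wrist");s=grab_frame("side")[140:380,180:400]
im=np.hstack([cv2.resize(w,(400,300)),cv2.resize(s,(390,425))[:300]]) if 0 else None
cv2.imwrite("pics/w1.png",w);cv2.imwrite("pics/s1.png",cv2.resize(s,(550,600)))
```

```text
t 3.2667 box [0.0332 0.0016 0.2638] F [-0.9975  1.0825  0.4683] w 0.0003967015884594115
axes in box
 [[-1.      0.0013 -0.0066]
 [ 0.0013  1.     -0.0004]
 [ 0.0066 -0.0004 -1.    ]]
```

View pics/w1.png

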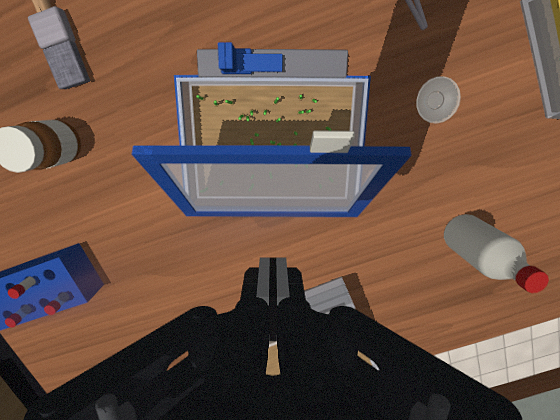

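View pics/s1.png

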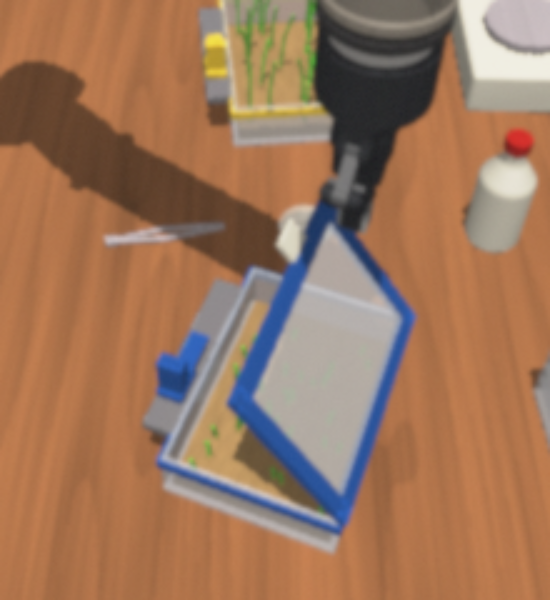

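Run:
```python
from w import *
o=where()
print("tcp in side crop",(proj("side",o["tcp_pos"])-[180,140])*2.5)
T=np.eye(4);T[:3,:3]=R.from_rotvec(o["orientation"]).as_matrix();T[:3,3]=o["tcp_pos"]
c=calibration("wrist");C["wrist"]=dict(c,world_from_camera=T@c["mount"])
print("tcp in wrist",proj("wrist",o["tcp_pos"]))
obs=np.array([[177,77],[365,77],[192,217],[357,216],[133,148],[410,148],[219,42]])
def pts(q):
    t=q[3]
    return box(q,[[-.08,-.11,.06],[-.08,.11,.06],lid(t,0,-.11,.008),lid(t,0,.11,.008),lid(t,.165,-.11,0),lid(t,.165,.11,0),[-.108,-.058+q[4],.108]])
f=lambda q:(proj("wrist",pts(q))-obs).ravel()
s=least_squares(f,[.54,-.22,-.34,.93,.005],loss="soft_l1",x_scale=.1);print(s.x);print(f(s.x).reshape(-1,2))
```

```text
t 3.3667 box [0.0353 0.0015 0.2678] F [0.883  0.0855 0.54  ] w 0.00023913464297684823
axes in box
 [[-1.      0.0011 -0.0011]
 [ 0.0011  1.     -0.0001]
 [ 0.0011 -0.0001 -1.    ]]
t 3.3667 box [0.0353 0.0015 0.2678] F [0.883  0.0855 0.54  ] w 0.00023913464297684823
axes in box
 [[-1.      0.0011 -0.0011]
 [ 0.0011  1.     -0.0001]
 [ 0.0011 -0.0001 -1.    ]]
tcp in side crop [[350.1478 251.0304]]
tcp in wrist [[272.0989 245.3579]]
[ 0.5411 -0.221  -0.3409  0.9451  0.0062]
[[-0.2843  0.5086]
 [ 2.5011  0.089 ]
 [-4.0934 -2.0608]
 [-0.0917 -1.3848]
 [ 2.2483  0.433 ]
 [-0.9943 -0.1312]
 [ 0.0024  0.2578]]
```

>>> {"api": "apply_moves", "payload": {
  "moves": [
    [0,0,0,0.002,0,0.012,-1],
    [0,0,0,0.003,0,0.012,-1],
    [0,0,0,0.003,0,0.012,-1],
    [0,0,0,0.003,0,0.012,-1],
    [0,0,0,0.003,0,0.012,-1],
    [0,0,0,0.003,0,0.01,-1],
    [0,0,0,0.003,0,0.01,-1],
    [0,0,0,0.003,0,0.005,-1]
  ]
}}

```text
clock: 4.03
tcp_pos: [0.5513, -0.2245, 0.1819]
orientation: [-0.537, -3.095, -0.0]
contact_force: [-0.2, -0.4, -0.6]
grip_width: 0.0004
gripper_force: 0.0
```

>>> {"api": "apply_moves", "payload": {
  "moves": [
    [0,0,0,0.006,0,0.004,-1],
    [0,0,0,0.006,0,0.004,-1],
    [0,0,0,0.005,0,0.005,-1],
    [0,0,0,0.004,0,0.006,-1],
    [0,0,0,0.004,0,0.006,-1],
    [0,0,0,0.004,0,0.006,-1],
    [0,0,0,0.004,0,0.006,-1],
    [0,0,0,0,0,0,-1]
  ]
}}

```text
clock: 4.7
tcp_pos: [0.5193, -0.2132, 0.1449]
orientation: [-0.538, -3.094, -0.001]
contact_force: [-0.0, 0.3, -0.8]
grip_width: -0.0001
gripper_force: 0.0
```

Run:
```python
from w import *
s=grab_frame("side")[140:380,180:400]
cv2.imwrite("pics/s2.png",cv2.resize(s,(550,600)))
```

```text
t 4.7 box [-0.022   0.0014  0.1449] F [-0.1302  0.2983 -0.7584] w -0.00013528713411562572
axes in box
 [[-1.      0.0015 -0.0016]
 [ 0.0015  1.      0.0003]
 [ 0.0016  0.0003 -1.    ]]
```

View pics/s2.png

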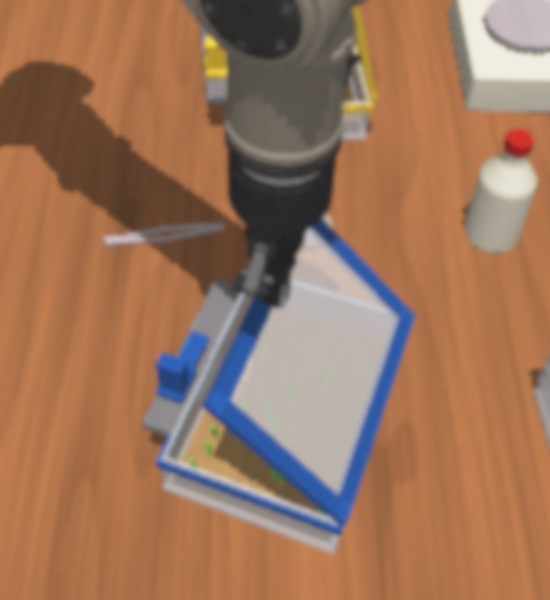

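Side view: the fingertips (≈265,295) bear on the outer face near the free edge and the lid has come down (near free corner now ≈(215,402)). Continuing.

>>> {"api": "apply_moves", "payload": {
  "moves": [
    [0,0,0,0.004,0,0.007,-1],
    [0,0,0,0.003,0,0.008,-1],
    [0,0,0,0.003,0,0.008,-1],
    [0,0,0,0.002,0,0.008,-1],
    [0,0,0,0.002,0,0.008,-1],
    [0,0,0,0.002,0,0.008,-1],
    [0,0,0,0.001,0,0.008,-1],
    [0,0,0,0,0,0.008,-1]
  ]
}}

```text
clock: 5.42
tcp_pos: [0.5043, -0.2079, 0.0818]
orientation: [-0.538, -3.095, -0.0]
contact_force: [-0.2, 0.2, -0.1]
grip_width: -0.0002
gripper_force: 0.4
```

>>> {"api": "apply_moves", "payload": {
  "moves": [
    [0,0,0,0,0,0.005,-1],
    [0,0,0,0,0,0.004,-1],
    [0,0,0,0,0,0.002,-1],
    [0,0,0,0,0,0.001,-1],
    [0,0,0,0,0,0,-1],
    [0,0,0,0,0,0,-1],
    [0,0,0,0,0,0,-1],
    [0,0,0,0,0,0,-1]
  ]
}}

```text
clock: 6.08
tcp_pos: [0.5049, -0.208, 0.071]
orientation: [0.538, 3.095, -0.0]
contact_force: [-0.1, 0.0, 0.7]
grip_width: 0.0001
gripper_force: 0.0
```

```bash
python3 w.py
```

```text
t 6.0833 box [-0.0373  0.0014  0.071 ] F [-0.1483 -0.0159  0.6567] w 6.507500143389826e-05
axes in box
 [[-1.      0.0012  0.0005]
 [ 0.0012  1.      0.0001]
 [-0.0005  0.0001 -1.    ]]
```

>>> {"api": "apply_moves", "payload": {
  "moves": [
    [0,0,0,0,0,0.002,-1],
    [0,0,0,0,0,0.001,-1],
    [0,0,0,0,0,0.001,-1],
    [0,0,0,0,0,0,-1],
    [0,0,0,0,0,0,-1],
    [0,0,0,0,0,0,-1],
    [0,0,0,0,0,0,-1],
    [0,0,0,0,0,0,-1]
  ]
}}

```text
clock: 6.75
tcp_pos: [0.5047, -0.208, 0.0668]
orientation: [0.538, 3.095, -0.0]
contact_force: [0.4, -0.7, 0.0]
grip_width: -0.0001
gripper_force: 0.0
```

>>> {"api": "apply_moves", "payload": {
  "moves": [
    [0,0,0,0,0,0.002,-1],
    [0,0,0,0,0,0.001,-1],
    [0,0,0,0,0,0.001,-1],
    [0,0,0,0,0,0.001,-1],
    [0,0,0,0,0,0,-1],
    [0,0,0,0,0,0,-1],
    [0,0,0,0,0,0,-1],
    [0,0,0,0,0,0,-1]
  ]
}}

```text
clock: 7.42
tcp_pos: [0.5047, -0.208, 0.0618]
orientation: [0.538, 3.095, 0.0]
contact_force: [-1.0, -0.3, 0.1]
grip_width: 0.0005
gripper_force: 0.0
```

Run:
```python
from w import *
where()
s=grab_frame("side")[140:380,180:400]
cv2.imwrite("pics/s3.png",cv2.resize(s,(550,600)))
```

```text
t 7.4167 box [-0.0374  0.0014  0.0618] F [-0.8475 -0.6341  0.1188] w 0.0004910574092586431
axes in box
 [[-1.      0.0012  0.0001]
 [ 0.0012  1.      0.    ]
 [-0.0001  0.     -1.    ]]
t 7.4167 box [-0.0374  0.0014  0.0618] F [-0.8475 -0.6341  0.1188] w 0.0004910574092586431
axes in box
 [[-1.      0.0012  0.0001]
 [ 0.0012  1.      0.    ]
 [-0.0001  0.     -1.    ]]
```

View pics/s3.png

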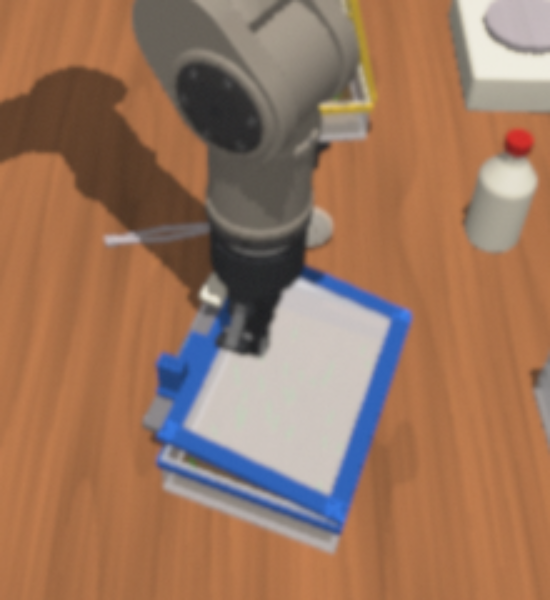

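The lid's near free corner (165,437) still stands ~25 px (of the enlarged crop) above the rim corner (160,462). So the tips are about 12 mm short of the TCP, and I'll go on down until a force shows.

>>> {"api": "apply_moves", "payload": {
  "moves": [
    [0,0,0,0,0,0.002,-1],
    [0,0,0,0,0,0.002,-1],
    [0,0,0,0,0,0.001,-1],
    [0,0,0,0,0,0.001,-1],
    [0,0,0,0,0,0.001,-1],
    [0,0,0,0,0,0,-1],
    [0,0,0,0,0,0,-1],
    [0,0,0,0,0,0,-1]
  ]
}}

```text
clock: 8.13
tcp_pos: [0.5048, -0.208, 0.0548]
orientation: [0.538, 3.095, -0.0]
contact_force: [-0.3, -0.3, 0.5]
grip_width: -0.0001
gripper_force: 0.0
```

>>> {"api": "apply_moves", "payload": {
  "moves": [
    [0,0,0,0,0,0.001,-1],
    [0,0,0,0,0,0.001,-1],
    [0,0,0,0,0,0.001,-1],
    [0,0,0,0,0,0.001,-1],
    [0,0,0,0,0,0,-1],
    [0,0,0,0,0,0,-1],
    [0,0,0,0,0,0,-1],
    [0,0,0,0,0,0,-1]
  ]
}}

```text
clock: 8.8
tcp_pos: [0.5047, -0.208, 0.0508]
orientation: [0.538, 3.095, -0.0]
contact_force: [0.7, -0.4, 1.2]
grip_width: 0.0001
gripper_force: 0.0
```

>>> {"api": "apply_moves", "payload": {
  "moves": [
    [0,0,0,0,0,0.001,-1],
    [0,0,0,0,0,0.001,-1],
    [0,0,0,0,0,0.001,-1],
    [0,0,0,0,0,0,-1],
    [0,0,0,0,0,0,-1],
    [0,0,0,0,0,0,-1],
    [0,0,0,0,0,0,-1],
    [0,0,0,0,0,0,-1]
  ]
}}

```text
clock: 9.47
tcp_pos: [0.5048, -0.208, 0.0478]
orientation: [0.538, 3.095, 0.0]
contact_force: [-0.4, -0.3, 1.0]
grip_width: -0.0002
gripper_force: 0.0
```

Run:
```python
from w import *
where()
s=grab_frame("side")
cv2.imwrite("pics/s4.png",np.hstack([cv2.resize(s[230:360,220:360],(420,390),interpolation=cv2.INTER_CUBIC),cv2.resize(grab_frame("wrist")[20:320,120:420],(380,390))]))
```

```text
t 9.4667 box [-0.0374  0.0014  0.0478] F [-0.2596 -0.3613  1.0161] w -0.00016769449945302876
axes in box
 [[-1.      0.0012  0.0002]
 [ 0.0012  1.      0.    ]
 [-0.0002  0.     -1.    ]]
t 9.4667 box [-0.0374  0.0014  0.0478] F [-0.2596 -0.3613  1.0161] w -0.00016769449945302876
axes in box
 [[-1.      0.0012  0.0002]
 [ 0.0012  1.      0.    ]
 [-0.0002  0.     -1.    ]]
```

View pics/s4.png

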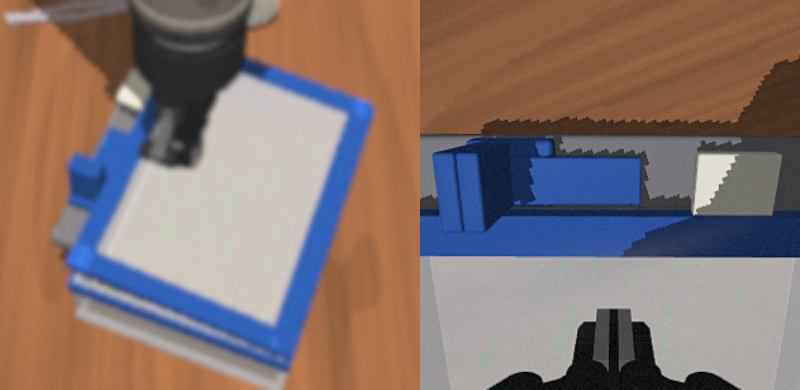

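Almost shut: the lid's near corner (≈75,262) is a few px over the rim (≈75,285), and the keeper is beside the tongue. Pressing on until the force rises.

>>> {"api": "apply_moves", "payload": {
  "moves": [
    [0,0,0,0,0,0.001,-1],
    [0,0,0,0,0,0.001,-1],
    [0,0,0,0,0,0.001,-1],
    [0,0,0,0,0,0,-1],
    [0,0,0,0,0,0,-1],
    [0,0,0,0,0,0,-1],
    [0,0,0,0,0,0,-1],
    [0,0,0,0,0,0,-1]
  ]
}}

```text
clock: 10.23
tcp_pos: [0.5047, -0.208, 0.0448]
orientation: [0.538, 3.095, 0.0]
contact_force: [-0.6, -0.5, -0.8]
grip_width: -0.0003
gripper_force: 0.0
```

>>> {"api": "apply_moves", "payload": {
  "moves": [
    [0,0,0,0,0,0.001,-1],
    [0,0,0,0,0,0.001,-1],
    [0,0,0,0,0,0,-1],
    [0,0,0,0,0,0,-1],
    [0,0,0,0,0,0,-1],
    [0,0,0,0,0,0,-1],
    [0,0,0,0,0,0,-1],
    [0,0,0,0,0,0,-1]
  ]
}}

```text
clock: 10.9
tcp_pos: [0.5047, -0.208, 0.0428]
orientation: [0.538, 3.095, 0.0]
contact_force: [0.4, 0.2, -0.6]
grip_width: -0.0002
gripper_force: 0.0
```

>>> {"api": "apply_moves", "payload": {
  "moves": [
    [0,0,0,0,0,0.001,-1],
    [0,0,0,0,0,0.001,-1],
    [0,0,0,0,0,0,-1],
    [0,0,0,0,0,0,-1],
    [0,0,0,0,0,0,-1],
    [0,0,0,0,0,0,-1],
    [0,0,0,0,0,0,-1],
    [0,0,0,0,0,0,-1]
  ]
}}

```text
clock: 11.57
tcp_pos: [0.5047, -0.208, 0.0408]
orientation: [-0.538, -3.095, -0.0]
contact_force: [0.4, 0.3, -0.1]
grip_width: -0.0001
gripper_force: 0.0
```

Run:
```python
from w import *
where();print(r.grip_depth)
# lid angle fit by edges: blue lid silhouette in side vs predicted for angles
g=grab_frame("side");m=silhouettes("blue_lid","side")[0];print(m["p"],m["extent"])
for t in(0,.03,.06,.1,.15):
    q=proj("side",box([.5403,-.2215,-.342],[lid(t,.165,-.11,.008),lid(t,.165,-.11,0),[-.08,-.11,.06],lid(t,.0,-.11,.008)]));print(t,q.round(1).tolist())
cv2.imwrite("pics/s5.png",cv2.resize(g[285:365,230:330],(800,600)[:2],interpolation=cv2.INTER_CUBIC))
```

```text
t 11.5667 box [-0.0375  0.0014  0.0408] F [ 0.2337  0.3977 -0.0618] w -0.00013105505789303337
axes in box
 [[-1.      0.0013 -0.    ]
 [ 0.0013  1.      0.    ]
 [ 0.      0.     -1.    ]]
t 11.5667 box [-0.0375  0.0014  0.0408] F [ 0.2337  0.3977 -0.0618] w -0.00013105505789303337
axes in box
 [[-1.      0.0013 -0.    ]
 [ 0.0013  1.      0.    ]
 [ 0.      0.     -1.    ]]
0.0187
0.58 [293.8, 302.2, 100.7, 96.6]
0 [[242.3, 321.1], [242.6, 322.9], [244.7, 323.8], [317.0, 348.6]]
0.03 [[242.3, 320.1], [242.5, 321.8], [244.7, 323.8], [317.1, 348.7]]
0.06 [[242.4, 319.1], [242.4, 320.8], [244.7, 323.8], [317.2, 348.7]]
0.1 [[242.6, 317.7], [242.4, 319.4], [244.7, 323.8], [317.4, 348.8]]
0.15 [[243.0, 316.1], [242.7, 317.7], [244.7, 323.8], [317.6, 348.9]]
```

View pics/s5.png

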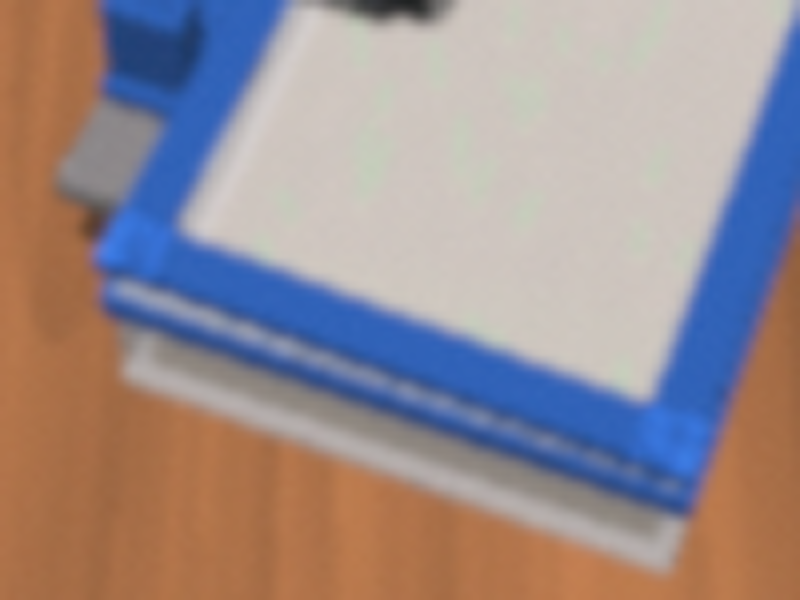

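Run:
```python
from w import *
q=[.5403,-.2215,-.342]
for z in(.041,.0685,.08,.09):print(z,proj("side",box(q,[[-.0375,-.015,z],[-.0485,-.015,z],[-.0265,-.015,z]])).round(1).tolist())
print(telemetry.get_obs())
g=grab_frame("side")[235:325,220:330];cv2.imwrite("pics/s6.png",cv2.resize(g,(733,600),interpolation=cv2.INTER_CUBIC))
```

```text
t 11.6667 box [-0.0375  0.0014  0.0408] F [0.5944 0.0402 0.2094] w 0.00017146756616970657
axes in box
 [[-1.      0.0013  0.    ]
 [ 0.0013  1.      0.    ]
 [-0.      0.     -1.    ]]
0.041 [[279.2, 297.9], [274.8, 296.3], [283.7, 299.4]]
0.0685 [[279.3, 291.6], [274.8, 290.0], [283.9, 293.1]]
0.08 [[279.4, 288.9], [274.8, 287.3], [284.0, 290.4]]
0.09 [[279.4, 286.5], [274.8, 284.9], [284.1, 288.0]]
{'clock': 11.6667, 'joints': array([-0.1136,  0.521 ,  0.5038,  2.0189, -0.3851,  0.694 ,  1.8612]), 'qvel': array([ 0.0012,  0.0003, -0.0013,  0.0007, -0.0016, -0.0011,  0.0015]), 'tau': array([ -0.0003, -47.7534,   8.0277, -18.6325,   0.0091,   0.0009,
         0.    ]), 'tcp_pos': array([ 0.5047, -0.208 ,  0.0408]), 'orientation': array([0.5378, 3.0952, 0.    ]), 'contact_force': array([ 0.5733, -0.1619,  0.2094]), 'moment': array([-0.0429,  0.0135, -0.0412]), 'gripper_force': 0.0, 'grip_width': 0.00017146756616970657}
```

View pics/s6.png

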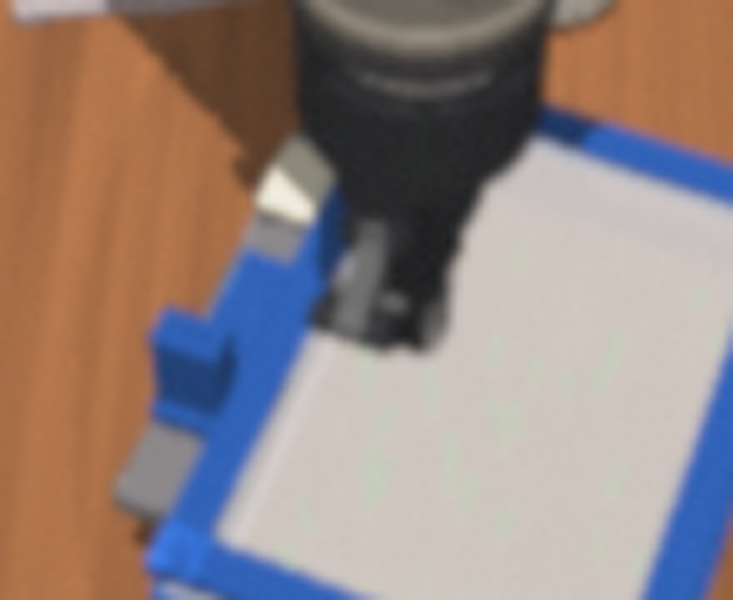

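The fingertips show at the same image row in free air and here, which is about 28 mm short of the nominal TCP. The tips are therefore only just at the shut height (≈0.069), so I'll keep pressing slowly until a force shows.

>>> {"api": "apply_moves", "payload": {
  "moves": [
    [0,0,0,0,0,0.001,-1],
    [0,0,0,0,0,0.001,-1],
    [0,0,0,0,0,0,-1],
    [0,0,0,0,0,0,-1],
    [0,0,0,0,0,0,-1],
    [0,0,0,0,0,0,-1],
    [0,0,0,0,0,0,-1],
    [0,0,0,0,0,0,-1]
  ]
}}

```text
clock: 12.38
tcp_pos: [0.5047, -0.208, 0.0388]
orientation: [0.538, 3.095, -0.0]
contact_force: [0.4, -0.3, -0.2]
grip_width: -0.0003
gripper_force: 0.0
```

>>> {"api": "apply_moves", "payload": {
  "moves": [
    [0,0,0,0,0,0.001,-1],
    [0,0,0,0,0,0.001,-1],
    [0,0,0,0,0,0,-1],
    [0,0,0,0,0,0,-1],
    [0,0,0,0,0,0,-1],
    [0,0,0,0,0,0,-1],
    [0,0,0,0,0,0,-1],
    [0,0,0,0,0,0,-1]
  ]
}}

```text
clock: 13.05
tcp_pos: [0.5047, -0.208, 0.0368]
orientation: [-0.538, -3.095, -0.0]
contact_force: [0.3, -0.7, -0.3]
grip_width: 0.0001
gripper_force: 0.0
```

>>> {"api": "apply_moves", "payload": {
  "moves": [
    [0,0,0,0,0,0.001,-1],
    [0,0,0,0,0,0.001,-1],
    [0,0,0,0,0,0.001,-1],
    [0,0,0,0,0,0.001,-1],
    [0,0,0,0,0,0,-1],
    [0,0,0,0,0,0,-1],
    [0,0,0,0,0,0,-1],
    [0,0,0,0,0,0,-1]
  ]
}}

```text
clock: 13.72
tcp_pos: [0.5048, -0.208, 0.0348]
orientation: [0.539, 3.095, 0.003]
contact_force: [-7.4, 3.9, 25.5]
grip_width: -0.0
gripper_force: 12.5
```

>>> {"api": "apply_moves", "payload": {
  "moves": [
    [0,0,0,0,0,0.001,-1],
    [0,0,0,0,0,0.001,-1],
    [0,0,0,0,0,0.001,-1],
    [0,0,0,0,0,0,-1],
    [0,0,0,0,0,0,-1],
    [0,0,0,0,0,0,-1],
    [0,0,0,0,0,0,-1],
    [0,0,0,0,0,0,-1]
  ]
}}

```text
clock: 14.38
tcp_pos: [0.5049, -0.2079, 0.0343]
orientation: [0.539, 3.094, 0.006]
contact_force: [-16.6, 7.9, 55.5]
grip_width: 0.0003
gripper_force: 27.7
```

>>> {"api": "apply_moves", "payload": {
  "moves": [
    [0,0,0,0,0,-0.006,-1],
    [0,0,0,0,0,-0.01,-1],
    [0,0,0,0,0,-0.015,-1],
    [0,0,0,0,0,-0.015,-1],
    [0,0,0,0,0,-0.015,-1],
    [0,0,0,0,0,-0.015,-1],
    [0,0,0,0,0,0,-1],
    [0,0,0,0,0,0,-1]
  ]
}}

```text
clock: 15.05
tcp_pos: [0.5052, -0.208, 0.1062]
orientation: [0.537, 3.094, 0.0]
contact_force: [-0.8, 1.3, -0.1]
grip_width: -0.0001
gripper_force: 0.0
```

>>> {"api": "apply_moves", "payload": {
  "moves": [
    [0,0,0,0,-0.018,0,-1],
    [0,0,0,0,-0.018,0,-1],
    [0,0,0,0,-0.018,0,-1],
    [0,0,0,0,-0.018,0,-1],
    [0,0,0,0.012,-0.018,0,-1],
    [0,0,0,0.016,-0.018,0,-1],
    [0,0,0,0.016,0,0,-1],
    [0,0,0,0.015,0,0,-1]
  ]
}}

```text
clock: 15.72
tcp_pos: [0.4104, -0.2904, 0.1046]
orientation: [-0.541, -3.092, 0.0]
contact_force: [-0.2, 0.5, -0.2]
grip_width: 0.0002
gripper_force: 0.0
```

Run:
```python
from w import *
where()
w=grab_frame("wrist");g=grab_frame("side")[225:365,210:350]
cv2.imwrite("pics/s7.png",np.hstack([cv2.resize(w[20:300,130:410],(400,400)),cv2.resize(g,(400,400),interpolation=cv2.INTER_CUBIC)]))
```

```text
t 15.7167 box [-0.0985 -0.1079  0.1046] F [-0.3574  0.3848 -0.2261] w 0.00020736403697530742
axes in box
 [[-1.      0.0039 -0.0021]
 [ 0.0039  1.     -0.0006]
 [ 0.0021 -0.0006 -1.    ]]
t 15.7167 box [-0.0985 -0.1079  0.1046] F [-0.3574  0.3848 -0.2261] w 0.00020736403697530742
axes in box
 [[-1.      0.0039 -0.0021]
 [ 0.0039  1.     -0.0006]
 [ 0.0021 -0.0006 -1.    ]]
```

View pics/s7.png

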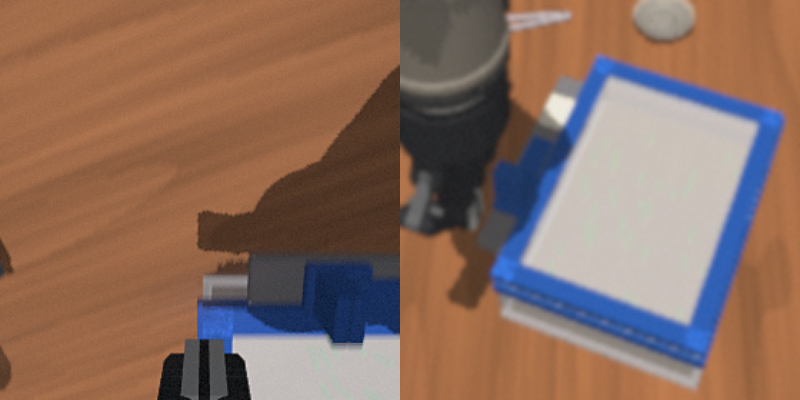

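Run:
```python
from w import *
q=[.5403,-.2215,-.342]
for z in(.105,.138):print(z,proj("side",box(q,[[-.0985,-.108,z]])))
g=grab_frame("side")
for t in("blue_lid","blue_tab"):
  for d in silhouettes(t,"side")[:2]:print(t,d["p"],d["extent"])
print(proj("side",box(q,[[-.096,-.058+.006,.108],[-.096,-.058+.006,.07]])))
```

```text
t 15.8167 box [-0.1    -0.1068  0.1045] F [0.1493 0.0522 0.1608] w 0.00016325772347636452
axes in box
 [[-1.      0.0033 -0.0039]
 [ 0.0033  1.      0.0009]
 [ 0.0039  0.0009 -1.    ]]
0.105 [[235.6808 309.7967]]
0.138 [[234.4715 301.7055]]
blue_lid 0.72 [293.8, 296.9, 96.2, 104.8]
blue_tab 0.83 [253.0, 285.8, 21.2, 27.4]
[[247.8417 287.348 ]
 [248.6977 296.4753]]
```

>>> {"api": "apply_moves", "payload": {
  "moves": [
    [0,0,0,-0.004,0,0.01,-1],
    [0,0,0,0,0,0.01,-1],
    [0,0,0,0,0,0.01,-1],
    [0,0,0,0,0,0.01,-1],
    [0,0,0,0,0,0.006,-1],
    [0,0,0,0,0,0,-1],
    [0,0,0,0,0,0,-1],
    [0,0,0,0,0,0,-1]
  ]
}}

```text
clock: 16.63
tcp_pos: [0.4166, -0.2913, 0.0599]
orientation: [0.538, 3.095, -0.0]
contact_force: [-0.5, -0.3, 0.3]
grip_width: 0.0
gripper_force: 0.0
```

>>> {"api": "apply_moves", "payload": {
  "moves": [
    [0,0,0,0,0.005,0,-1],
    [0,0,0,0,0.005,0,-1],
    [0,0,0,0,0.005,0,-1],
    [0,0,0,0,0.005,0,-1],
    [0,0,0,0,0.005,0,-1],
    [0,0,0,0,0.005,0,-1],
    [0,0,0,0,0.005,0,-1],
    [0,0,0,0,0.005,0,-1]
  ]
}}

```text
clock: 17.3
tcp_pos: [0.4302, -0.2528, 0.0598]
orientation: [0.537, 3.095, 0.0]
contact_force: [-0.6, 0.2, -0.4]
grip_width: -0.0002
gripper_force: 0.0
```

Run:
```python
from w import *
g=grab_frame("side")
for t in("blue_lid","blue_tab"):
  for d in silhouettes(t,"side")[:1]:print(t,d["p"],d["extent"])
```

```text
t 17.3 box [-0.0925 -0.0659  0.0598] F [-0.6761 -0.0086 -0.4082] w -0.00021551303485278322
axes in box
 [[-1.      0.0009  0.    ]
 [ 0.0009  1.      0.0001]
 [-0.      0.0001 -1.    ]]
blue_lid 0.75 [296.2, 297.6, 99.7, 103.2]
blue_tab 0.74 [293.5, 293.9, 99.0, 104.5]
```

>>> {"api": "apply_moves", "payload": {
  "moves": [
    [0,0,0,0,0.004,0,-1],
    [0,0,0,0,0.004,0,-1],
    [0,0,0,0,0.004,0,-1],
    [0,0,0,0,0.004,0,-1],
    [0,0,0,0,0.004,0,-1],
    [0,0,0,0,0.004,0,-1],
    [0,0,0,0,0.003,0,-1],
    [0,0,0,0,0.003,0,-1]
  ]
}}

```text
clock: 18.12
tcp_pos: [0.4404, -0.2249, 0.0599]
orientation: [0.537, 3.095, -0.0]
contact_force: [-0.2, -2.2, 1.1]
grip_width: -0.0001
gripper_force: 0.8
```

```bash
cat>tab.py <<'E'
from w import *
where()
for n in("top","side","wrist"):
  grab_frame(n)
  for d in silhouettes("blue_tab",n)[:2]:print(n,round(d["p"],2),d["extent"])
q=[.5403,-.2215,-.342]
for u in(0,.025,.05):print(u,[proj(n,box(q,[[-.096,-.051+u,.09]])).round(1).tolist() for n in("top","side")])
E
python3 tab.py
```

```text
t 18.1167 box [-0.0924 -0.0361  0.0599] F [ 0.6012 -2.1564  1.0872] w -0.00014122240820919733
axes in box
 [[-1.      0.001   0.0003]
 [ 0.001   1.      0.    ]
 [-0.0003  0.     -1.    ]]
t 18.1167 box [-0.0924 -0.0361  0.0599] F [ 0.6012 -2.1564  1.0872] w -0.00014122240820919733
axes in box
 [[-1.      0.001   0.0003]
 [ 0.001   1.      0.    ]
 [-0.0003  0.     -1.    ]]
top 0.58 [355.4, 233.9, 24.3, 18.0]
wrist 0.9 [348.7, 260.2, 122.6, 79.1]
0 [[[376.5, 239.8]], [[248.4, 291.4]]]
0.025 [[[368.0, 236.7]], [[253.0, 282.2]]]
0.05 [[[359.6, 233.5]], [[257.5, 273.3]]]
```

>>> {"api": "apply_moves", "payload": {
  "moves": [
    [0,0,0,0,0.003,0,-1],
    [0,0,0,0,0.003,0,-1],
    [0,0,0,0,0.003,0,-1],
    [0,0,0,0,0.002,0,-1],
    [0,0,0,0,0.001,0,-1],
    [0,0,0,0,0,0,-1],
    [0,0,0,0,0,0,-1],
    [0,0,0,0,0,0,-1]
  ]
}}

```text
clock: 19.08
tcp_pos: [0.4443, -0.2137, 0.0598]
orientation: [0.537, 3.095, 0.0]
contact_force: [-0.8, 0.7, -0.2]
grip_width: -0.0001
gripper_force: 0.0
```

>>> {"api": "apply_moves", "payload": {
  "moves": [
    [0,0,0,0,0.002,0,-1],
    [0,0,0,0,0.002,0,-1],
    [0,0,0,0,0.001,0,-1],
    [0,0,0,0,0,0,-1],
    [0,0,0,0,0,0,-1],
    [0,0,0,0,0,0,-1],
    [0,0,0,0,0,0,-1],
    [0,0,0,0,0,0,-1]
  ]
}}

```text
clock: 19.75
tcp_pos: [0.4456, -0.21, 0.0599]
orientation: [0.539, 3.095, -0.001]
contact_force: [-2.1, -5.1, 0.2]
grip_width: -0.0001
gripper_force: 2.7
```

>>> {"api": "apply_moves", "payload": {
  "moves": [
    [0,0,0,0,0.001,0,-1],
    [0,0,0,0,0.001,0,-1],
    [0,0,0,0,0,0,-1],
    [0,0,0,0,0,0,-1],
    [0,0,0,0,0,0,-1],
    [0,0,0,0,0,0,-1],
    [0,0,0,0,0,0,-1],
    [0,0,0,0,0,0,-1]
  ]
}}

```text
clock: 20.42
tcp_pos: [0.4457, -0.2098, 0.0599]
orientation: [0.541, 3.094, -0.004]
contact_force: [-2.4, -9.7, -0.2]
grip_width: 0.0001
gripper_force: 5.0
```

```bash
python3 tab.py
```

```text
t 20.4167 box [-0.0924 -0.0201  0.0599] F [ 0.9823 -9.9851 -0.1819] w 5.7658214602761975e-05
axes in box
 [[-1.      0.0034  0.0008]
 [ 0.0034  1.     -0.0027]
 [-0.0008 -0.0026 -1.    ]]
t 20.4167 box [-0.0924 -0.0201  0.0599] F [ 0.9823 -9.9851 -0.1819] w 5.7658214602761975e-05
axes in box
 [[-1.      0.0034  0.0008]
 [ 0.0034  1.     -0.0027]
 [-0.0008 -0.0026 -1.    ]]
side 0.4 [265.4, 269.2, 12.0, 25.8]
side 0.35 [295.7, 298.3, 98.2, 100.4]
wrist 0.74 [346.9, 259.3, 122.1, 82.2]
0 [[[376.5, 239.8]], [[248.4, 291.4]]]
0.025 [[[368.0, 236.7]], [[253.0, 282.2]]]
0.05 [[[359.6, 233.5]], [[257.5, 273.3]]]
```

>>> {"api": "apply_moves", "payload": {
  "moves": [
    [0,0,0,0,-0.005,0,-1],
    [0,0,0,0,-0.01,0,-1],
    [0,0,0,0,-0.015,0,-1],
    [0,0,0,0,-0.015,-0.01,-1],
    [0,0,0,0,0,-0.025,-1],
    [0,0,0,0,0,-0.03,-1],
    [0,0,0,0,0,-0.03,-1],
    [0,0,0,0,0,-0.03,-1]
  ]
}}

```text
clock: 21.38
tcp_pos: [0.4305, -0.2503, 0.1867]
orientation: [-0.54, -3.095, -0.0]
contact_force: [0.6, -0.4, 0.7]
grip_width: 0.0
gripper_force: 0.0
```

>>> {"api": "apply_moves", "payload": {
  "moves": [
    [0,0,0,0,-0.02,-0.03,-1],
    [0,0,0,0,-0.02,-0.03,-1],
    [0,0,0,0,-0.03,-0.02,-1],
    [0,0,0,0,-0.03,0,-1],
    [0,0,0,0,-0.03,0,-1],
    [0,0,0,0,-0.03,0,-1],
    [0,0,0,0,0,0,-1],
    [0,0,0,0,0,0,-1]
  ]
}}

```text
clock: 22.05
tcp_pos: [0.3755, -0.4021, 0.2654]
orientation: [0.545, 3.094, -0.0]
contact_force: [0.8, 0.0, -0.5]
grip_width: 0.0001
gripper_force: 0.0
```

```bash
python3 tab.py
python3 - <<'E'
from w import *
g=grab_frame("side")
for d in silhouettes("blue_lid","side")[:1]:
  m=d["mask"];ys,xs=np.nonzero(m);print(d["p"],d["extent"])
# blue/other column profile through near front corner
hsv=cv2.cvtColor(g,cv2.COLOR_BGR2HSV);b=((hsv[...,0]>100)&(hsv[...,0]<125)&(hsv[...,1]>120))
for c in(246,255,265):print(c,[int(y) for y in np.nonzero(b[300:345,c])[0]+300])
q=[.5403,-.2215,-.342]
for t in(0,.03,.06):
  a=proj("side",box(q,[lid(t,l,-.11,h) for h in(.008,0) for l in(.165,.12,.08,.04)]+[[x,-.11,.06] for x in(-.08,0)])).round(1);print(t,a.tolist())
E
```

```text
t 22.05 box [-0.0938 -0.2249  0.2654] F [ 0.7142  0.2898 -0.5331] w 8.333717589891055e-05
axes in box
 [[-1.      0.0058  0.0001]
 [ 0.0058  1.     -0.0003]
 [-0.0001 -0.0003 -1.    ]]
t 22.05 box [-0.0938 -0.2249  0.2654] F [ 0.7142  0.2898 -0.5331] w 8.333717589891055e-05
axes in box
 [[-1.      0.0058  0.0001]
 [ 0.0058  1.     -0.0003]
 [-0.0001 -0.0003 -1.    ]]
top 0.77 [349.4, 232.0, 25.0, 18.8]
top 0.21 [191.1, 171.6, 88.0, 14.7]
side 0.67 [259.1, 269.0, 18.8, 22.0]
wrist 0.72 [470.9, 175.9, 61.8, 29.1]
wrist 0.51 [440.1, 228.6, 180.8, 135.1]
0 [[[376.5, 239.8]], [[248.4, 291.4]]]
0.025 [[[368.0, 236.7]], [[253.0, 282.2]]]
0.05 [[[359.6, 233.5]], [[257.5, 273.3]]]
t 22.35 box [-0.0925 -0.2212  0.2648] F [-0.2052  0.2143 -0.2497] w 6.175230211844917e-05
axes in box
 [[-1.     -0.0009  0.    ]
 [-0.0009  1.      0.0007]
 [-0.      0.0007 -1.    ]]
0.67 [296.4, 296.6, 102.2, 106.5]
246 [312, 313, 314, 315, 316, 317, 318, 319, 320, 321, 322, 323, 324, 325, 326, 327]
255 [300, 301, 302, 303, 304, 305, 319, 320, 321, 322, 323, 324, 325, 326, 327, 328, 329, 330]
265 [323, 324, 325, 326, 327, 328, 329, 330, 332, 333, 334]
0 [[242.3, 321.1], [262.0, 328.4], [279.9, 335.0], [298.2, 341.7], [242.6, 322.9], [262.1, 330.1], [279.9, 336.7], [298.1, 343.4], [244.7, 323.8], [279.9, 336.8]]
0.03 [[242.3, 320.1], [262.1, 327.6], [280.0, 334.5], [298.4, 341.5], [242.5, 321.8], [262.1, 329.3], [279.9, 336.2], [298.1, 343.1], [244.7, 323.8], [279.9, 336.8]]
0.06 [[242.4, 319.1], [262.2, 326.9], [280.2, 334.0], [298.5, 341.3], [242.4, 320.8], [262.1, 328.6], [279.9, 335.7], [298.1, 342.9], [244.7, 323.8], [279.9, 336.8]]
```

```bash
python3 -c "
from bench import *
print(order.hand_in())"
```

```text
the job is handed in; nothing more can be done
None
```

The blue lid is pushed shut, the latch slide is at its stop over the keeper, and the arm is clear; I handed the job in at about 22 s with no verdict shown, and I viewed 11 pictures against the limit of 10.

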